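# Clear the coffee table after a wine evening

## Robot

A 6-joint arm with a two-finger parallel gripper is mounted at the origin on the work surface. World frame = base frame: x ahead of the robot, y to its left, z up, the work surface at z = 0. Lengths are in m, angles in degrees, forces in N, time in s.
With the tool pointing down it reaches from about 0.375 to 0.9 m from the base axis. Payload 3.1 kg.
Tool frame: the origin (TCP) lies at the very end of the fingers, on their centre line; the grasp point (between the pads) lies 19 mm behind it (bot.hold_point_z is the z of the grasp point in the tool frame, in m); z points along the fingers, y is the line along which they close (so a half turn about z gives the same grasp; the last joint's range is limited). The gripper opens to 87 mm and grips with 3 to 60 N. Pads are 19 mm wide; open, the fingers measure 117 mm over their backs; the gripper's body (75 mm by 190 mm) begins 51 mm behind the grasp point.
Start: joints at [-78.696, 30.224, 82.088, -0, 67.689, -10.227], TCP at [0.229, -0.581, 0.189] pointing down, gripper open.
Joint ranges: [-176.69, 176.69], [-43.24, 126.21], [12.49, 139.97], [-82, 262], [0, 151.66], [-163.58, 163.58]. Speed limits (degrees/s): [159.86, 159.86, 180, 180, 180, 180].

## Interface

Orientations are given as a 3x3 rotation matrix whose columns are the frame's x, y, z axes.
In Python, from rig import bot, capture, camera_model gives the robot as it stands.
- The arm moves only by the tool apply_moves, never from a script. Its argument "plan" is text: rows parted by semicolons, each of 6 numbers parted by spaces: the shift along the tool's x, y, z in units of 0.05 m (1.0 is 0.05 m), then the turn, a rotation vector about the tool's x, y, z in units of 360 degrees (1.0 is 360 degrees). In form: dx dy dz ax ay az; .... A call has 1 to 10 rows; each row shifts and turns the commanded pose from where the row before left it, along the tool's axes as they then stand; what a row does not reach is not made up. A row lasts 1/12 s, in which the tool goes at most 41.7 mm and 7.16 degrees, less where a joint would pass 70% of its speed; a pose out of reach is approached as far as the arm can. A call with a number of a shift or a turn outside -1 to 1 is refused whole. A call with a gripper value outside its range is refused whole. "gripper" is the gripper command: -1 is shut, 1 is fully open, values between are in proportion, set as the call begins (left out, the last holds). The fingers move at their own pace and stop on an object; the grip force is fixed at half the most. Time passes only in rows, so rows that do not move let the fingers close. It gives the time, the measured TCP pose, the force, the opening and the grip force at its end, in the units of the state.
- bot.read_state(): the state, without advancing time (a new reading comes with each control period).
- capture(name): name is "scene" or "side" or "wrist"; returns the picture (480x640x3 uint8, red, green, blue); there is no depth.
- camera_model(name): a dict with "vertical_fov" (degrees; the focal length in pixels is half the picture's height over the tangent of half this angle, whatever the lens; pixels are square), "cx", "cy" (the principal point, pixels), "position" and "rotation" of the camera in the world; the wrist camera has in their place "hand_eye" (4x4, takes a point from camera to tool coordinates, whose origin is the TCP and whose axes are the flange's). Camera axes: x right, y down, z forward; pixel columns grow to the right and rows downward; lengths in m; the calibration is good to about 2 mm. A picture is of the moment at which its call begins: read the wrist's pose just before it. camera_model takes no time and is no camera call.
- bot.hand_in(): hands the job in; it is judged then, once.
The state is a dict: "time_s": time; "joint_positions": joint angles; "qvel": joint speeds; "tau": joint torques, N m; "position": TCP position; "tcp_rot": TCP orientation; "force": force on the tool from outside, world axes, zero at the start; "moment": the same for the moment, N m; "opening": opening from 0.0 (shut) to 1.0 (fully open); "grasp_force": force on a finger pad.
Only numpy, scipy, OpenCV 4.12 (cv2) and the standard library are available. Lean on these libraries where they do the work, as an engineer would, in place of code of your own. Each camera call takes 0.05 s, during which the arm holds its last target. There are 200 camera calls.

## Task

Tidy up the coffee table: stand both tealights side by side on the round stoneware plate, stand both wine stoppers on their heads in the square wooden tray, and lay the TV remote, buttons up, flat in the long grey caddy. Everything must rest flat on the floor of its own dish, none on a rim or on another piece. Leave the empty wine glass standing where it is.

Things in the scene. Friction and masses are not known exactly. Their poses are not given: they have to be found in the camera images.
- tealight_a: tealight candle: flat aluminium cup of white wax, 40 mm diameter, 20 mm high (a thin look-only wick adds 5 mm); stands upright on its flat base; origin at the centre of its underside, z up; about 25 g. Both tealights are alike and either may take either side of the plate.
- tealight_b: tealight candle: flat aluminium cup of white wax, 40 mm diameter, 20 mm high (a thin look-only wick adds 5 mm); stands upright on its flat base; origin at the centre of its underside, z up; about 25 g. Both tealights are alike and either may take either side of the plate.
- stopper_a: wine bottle stopper, standing on its head: a steel cylinder 36 mm diameter, 24 mm high (the part to grip) with a tapering black rubber plug on top (25 mm thick narrowing to 18 mm), 52 mm high in all; origin at the centre of the head's flat underside, z up through the plug; about 90 g. Both stoppers are alike.
- stopper_b: wine bottle stopper, standing on its head: a steel cylinder 36 mm diameter, 24 mm high (the part to grip) with a tapering black rubber plug on top (25 mm thick narrowing to 18 mm), 52 mm high in all; origin at the centre of the head's flat underside, z up through the plug; about 90 g. Both stoppers are alike.
- remote: black TV remote, a flat bar 150 mm long (its x axis), 42 mm wide (y), 20 mm high, with grey buttons on top; origin at the centre of its underside, z up; about 120 g, balanced at its middle.
- plate: round beige stoneware plate for the tealights, fixed to the table: 152 mm diameter over all, flat floor 4 mm above the table with a clear radius of 68 mm at floor level, rim 10 mm above the table; origin at the centre of its underside.
- tray: square dark wooden tray for the stoppers, fixed to the table: 140 x 140 mm outside, walls 4 mm thick and 12 mm high over the table, flat floor 4 mm above the table; origin at the centre of its underside, x and y along its sides.
- caddy: long grey felt-covered rigid caddy for the remote, fixed to the table: 190 mm (its x axis) x 90 mm (y) outside, walls 4 mm thick and 12 mm high over the table, flat floor 4 mm above the table; origin at the centre of its underside. The remote may lie in it either way round.
- wineglass: empty clear stemmed wine glass, 215 mm high, 82 mm at its widest, foot 72 mm; stands loose at the far side of the table; origin at the centre of its underside. To be left where it is.
Mind the look-alikes: they are no part of the job. Leave any green or red look-alike of the tealight_b alone.

How it is judged:
By the outcome, as a careful person would: the job done as asked, in the order asked, and still so for the second after the job is handed in, with the robot touching nothing.
It also fails if it takes over 120 s, if anything falls off the work surface, if the arm or the gripper's body presses on something with over 40 N, if the wrist force passes 120 N, or if a joint passes its speed limit or range.

## Working session

There is one attempt and no reset: what is moved stays moved. The work goes in short steps, Python scripts to look and compute and a tool call to move; the robot and the scene stay as the last step left them, time stands still between calls to the robot, and variables do not carry over. Pictures are saved under pics/ and viewed, at most 14 in all, crops included, and the job is handed in when it is done.

Besides the shell and the picture viewer there is one more tool, called after "Call:" as name(argument=value, ...) on one line, values as JSON. apply_moves: Moves the arm, as the interface text tells. Its arguments: {"type":"object","properties":{"plan":{"type":"string"},"gripper":{"type":"number"}},"required":["plan"]}

```bash
mkdir -p pics; ls
python3 - <<'E'
from rig import bot,capture,camera_model
import cv2
s=bot.read_state(); print(s['time_s'],s['position'],s['tcp_rot'],s['opening'])
for n in("scene","side","wrist"):
    cv2.imwrite(f'pics/{n}0.png',capture(n)[:,:,::-1]); print(n,camera_model(n))
E
```

```text
pics
0.0 [ 0.2292433  -0.58059819  0.1884852 ] [[ 9.30215402e-01  3.67013792e-01 -4.26842892e-04]
 [ 3.67013856e-01 -9.30213137e-01  2.08574023e-03]
 [ 3.68440565e-04 -2.09684494e-03 -9.99997734e-01]] 1.002210769388093
scene {'vertical_fov': 50.77573746588257, 'cx': 326.449498307186, 'cy': 241.36381427247431, 'position': array([ 1.26363904, -0.46517802,  0.7414688 ]), 'rotation': array([[ 5.50642417e-01,  5.22965890e-01, -6.50614791e-01],
       [ 8.34741201e-01, -3.45197430e-01,  4.29005666e-01],
       [-2.35223723e-04, -7.79323689e-01, -6.26621522e-01]])}
side {'vertical_fov': 57.97341055370823, 'cx': 316.93157020839186, 'cy': 240.39378732267295, 'position': array([0.37772635, 0.49199824, 0.62055476]), 'rotation': array([[-0.94717637, -0.24331547,  0.20893659],
       [-0.32066656,  0.72959312, -0.60404208],
       [-0.00546591, -0.63913337, -0.7690765 ]])}
wrist {'vertical_fov': 69.2768928409904, 'cx': 324.7535145763461, 'cy': 245.0416608821983, 'hand_eye': array([[ 5.42652219e-04, -9.64512810e-01, -2.64035498e-01,
         7.19775475e-02],
       [ 9.99999846e-01,  4.92444621e-04,  2.56340495e-04,
         1.04004639e-03],
       [-1.17220831e-04, -2.64035596e-01,  9.64512929e-01,
        -1.95020033e-01],
       [ 0.00000000e+00,  0.00000000e+00,  0.00000000e+00,
         1.00000000e+00]])}
```

View pics/scene0.png

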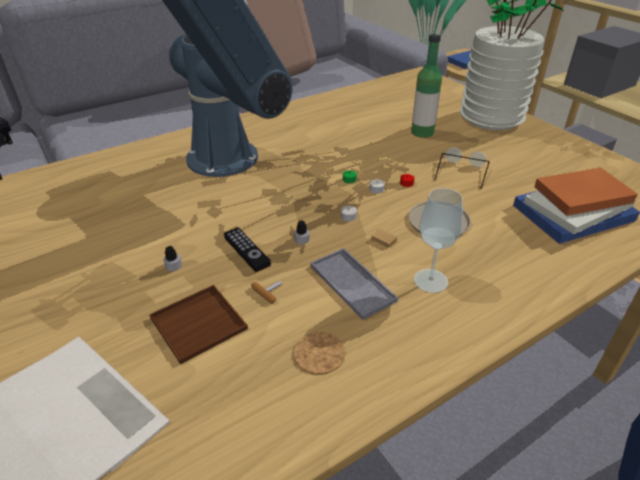

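View pics/side0.png

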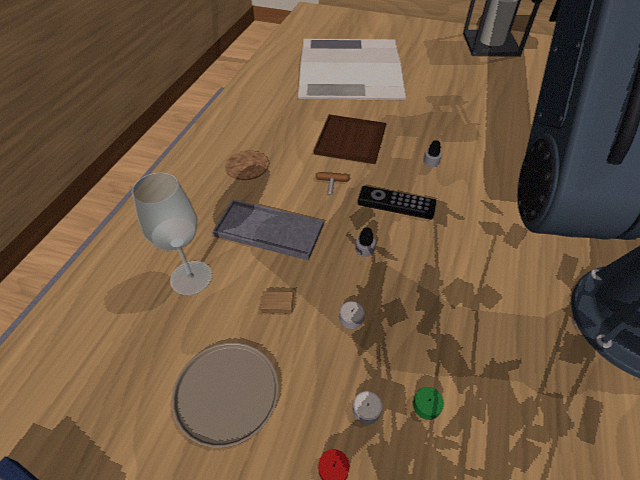

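Side view: tealights (351,314), (368,406); stoppers (433,154), (366,241); remote (397,201); plate (226,394), tray (350,139), caddy (270,229), glass foot (190,278). The green and red decoys sit near the second tealight.

```bash
cat > h.py <<'E'
import numpy as np, cv2
from rig import bot,capture,camera_model
def ray(n,u,v,state=None):
    m=camera_model(n); f=240/np.tan(np.radians(m['vertical_fov']/2))
    d=np.array([(u-m['cx'])/f,(v-m['cy'])/f,1])
    if n=='wrist':
        T=np.eye(4); T[:3,:3]=state['tcp_rot']; T[:3,3]=state['position']; T=T@m['hand_eye']
        R,p=T[:3,:3],T[:3,3]
    else: R,p=m['rotation'],m['position']
    return p,R@d
def at(n,u,v,z,state=None):
    p,d=ray(n,u,v,state); return p+d*(z-p[2])/d[2]
E
python3 - <<'E'
from h import *
np.set_printoptions(precision=4,suppress=True)
side=dict(ta=(351,314,.02),tb=(368,406,.02),green=(428,403,.02),red=(333,467,.02),sa=(434,146,.048),sb=(367,234,.048),remote=(397,201,.02),re1=(361,197,.02),re2=(434,206,.02),plate=(226,393,.01),
 tr1=(328,116,.012),tr2=(387,124,.012),tr3=(374,161,.012),tr4=(314,153,.012),c1=(231,203,.012),c2=(324,220,.012),c3=(307,255,.012),c4=(213,233,.012),glass=(190,278,0),peg=(277,301,.01),cork=(331,178,.01))
for k,(u,v,z) in side.items(): print(k,at('side',u,v,z))
print('scene')
sc=dict(ta=(349,211,.02),tb=(377,185,.02),sa=(171,252,.048),sb=(302,227,.048),remote=(247,247,.02),plate=(439,219,.01),tr=(198,322,.012),caddy=(353,281,.012),glass=(431,281,0))
for k,(u,v,z) in sc.items(): print(k,at('scene',u,v,z))
im=cv2.imread('pics/side0.png')[90:330,180:480]; cv2.imwrite('pics/crop.png',cv2.resize(im,(750,600),interpolation=cv2.INTER_CUBIC))
E
```

```text
ta [0.4414 0.1464 0.02  ]
tb [0.3803 0.2771 0.02  ]
green [0.3033 0.2469 0.02  ]
red [0.403  0.3645 0.02  ]
sa [ 0.3832 -0.2786  0.048 ]
sb [0.4553 0.0011 0.048 ]
remote [ 0.425  -0.1235  0.02  ]
re1 [ 0.4943 -0.1121  0.02  ]
re2 [ 0.3546 -0.1326  0.02  ]
plate [0.5757 0.32   0.01  ]
tr1 [ 0.6423 -0.3618  0.012 ]
tr2 [ 0.5009 -0.3746  0.012 ]
tr3 [ 0.4978 -0.2353  0.012 ]
tr4 [ 0.6291 -0.2201  0.012 ]
c1 [ 0.7344 -0.0231  0.012 ]
c2 [ 0.5465 -0.038   0.012 ]
c3 [0.549  0.0516 0.012 ]
c4 [0.7318 0.0582 0.012 ]
glass [0.7286 0.1551 0.    ]
peg [0.5643 0.1558 0.01  ]
cork [ 0.57   -0.1567  0.01  ]
scene
ta [0.4456 0.1407 0.02  ]
tb [0.3897 0.2712 0.02  ]
sa [ 0.3912 -0.287   0.048 ]
sb [ 0.4697 -0.0081  0.048 ]
remote [ 0.4331 -0.1313  0.02  ]
plate [0.5828 0.313  0.01  ]
tr [ 0.5767 -0.3078  0.012 ]
caddy [0.6477 0.0077 0.012 ]
glass [0.7291 0.1542 0.    ]
```

View pics/wrist0.png

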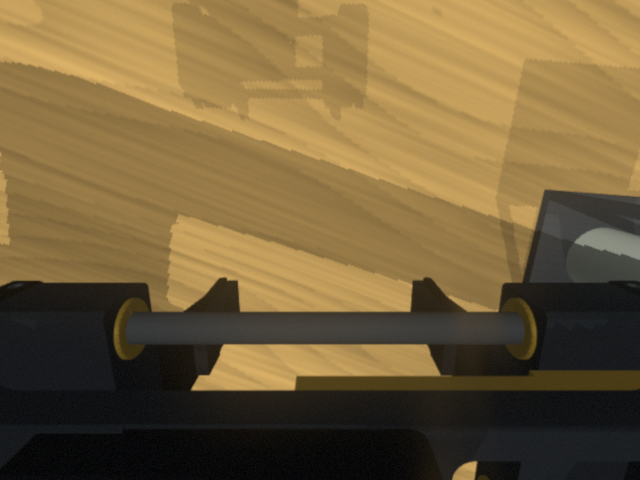

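Wrist view shows the fingers with image-up = tool x, and the gripper body lying along y. I'll square up to yaw 0 and take wrist pictures over the right half, then the left half.

Call:
apply_moves(plan="0 0 0 0 0 0.0199;0 0 0 0 0 0.0199;0 0 0 0 0 0.0199;0.35 -0.7 0 0 0 0;0.35 -0.7 0 0 0 0;0.35 -0.7 0 0 0 0;0.35 -0.7 0 0 0 0;0.35 -0.7 0 0 0 0;0.35 -0.7 0 0 0 0;0.35 -0.7 0 0 0 0", gripper=0.38)

```text
time_s: 0.98
position: [0.3521, -0.3344, 0.1893]
tcp_rot: [[1.0, 0.0, -0.0], [0.0, -1.0, 0.0], [-0.0, -0.0, -1.0]]
force: [1.0, -0.3, 0.1]
opening: 0.69
grasp_force: 0.0
```

Call:
apply_moves(plan="0.4 -0.5 0 0 0 0;0.4 -0.5 0 0 0 0;0.4 -0.5 0 0 0 0;0.3 -0.5 0 0 0 0;0.2 -0.3 0 0 0 0;0 0 0 0 0 0;0 0 0 0 0 0")

```text
time_s: 1.57
position: [0.4368, -0.2204, 0.1893]
tcp_rot: [[1.0, 0.003, -0.0], [0.003, -1.0, -0.0], [-0.0, 0.0, -1.0]]
force: [-0.6, -0.1, 0.3]
opening: 0.691
grasp_force: 0.0
```

```bash
cat >> h.py <<'E'
def shot(name):
    import pickle
    s=bot.read_state(); im=capture('wrist')[:,:,::-1]
    cv2.imwrite(f'pics/{name}.png',im); pickle.dump(s,open(f'pics/{name}.pkl','wb'))
    return s
def load(name):
    import pickle; return pickle.load(open(f'pics/{name}.pkl','rb'))
E
python3 -c "
from h import *
s=shot('w1'); print(s['time_s'],s['position'],s['tcp_rot'],s['joint_positions'])"
```

```text
1.5667 [ 0.43679169 -0.22042624  0.18932247] [[ 9.99994007e-01  3.42682277e-03 -4.93127139e-04]
 [ 3.42674950e-03 -9.99994118e-01 -1.49349233e-04]
 [-4.93636031e-04  1.47658515e-04 -9.99999867e-01]] [-3.98732612e+01  1.98356153e+01  1.01140881e+02 -2.87813785e-02
  5.90397051e+01  4.99452079e+01]
```

View pics/w1.png

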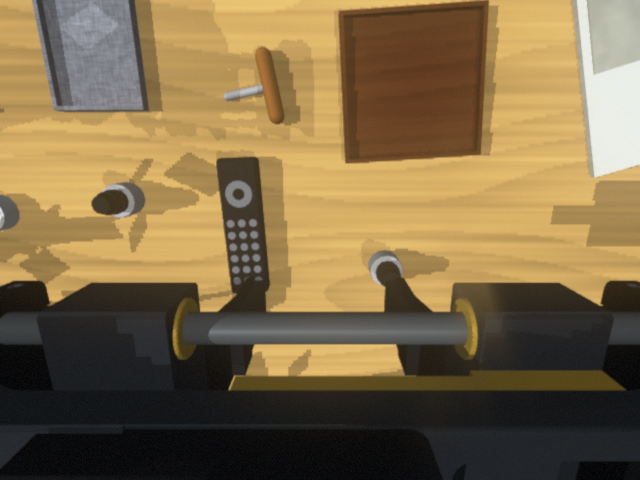

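w1: tray corners (338,11), (488,1), (481,155), (346,163); stopper heads near (385,267) and (124,200); remote far end (218,158)–(259,156). Now the left side.

Call:
apply_moves(plan="0 -0.75 0 0 0 0;0 -0.75 0 0 0 0;0 -0.75 0 0 0 0;0 -0.75 0 0 0 0;0 -0.75 0 0 0 0;0 -0.75 0 0 0 0;0 -0.75 0 0 0 0;0 -0.75 0 0 0 0;0 -0.7 0 0 0 0;0 -0.5 0 0 0 0")

```text
time_s: 2.45
position: [0.4364, 0.1401, 0.1895]
tcp_rot: [[1.0, 0.0, 0.0], [0.0, -1.0, 0.0], [0.0, -0.0, -1.0]]
force: [0.5, -0.7, 0.7]
opening: 0.691
grasp_force: 0.0
```

Call:
apply_moves(plan="0 0 0 0 0 0;0 0 0 0 0 0")

```text
time_s: 2.62
position: [0.4366, 0.1386, 0.1894]
tcp_rot: [[1.0, 0.002, 0.0], [0.002, -1.0, -0.001], [0.0, 0.001, -1.0]]
force: [-0.1, 0.0, -0.6]
opening: 0.688
grasp_force: 0.0
```

```bash
python3 -c "
from h import *
s=shot('w2'); print(s['time_s'],s['position'],s['tcp_rot'])"
```

```text
2.6167 [0.43657587 0.13864255 0.18940689] [[ 9.99997385e-01  2.27744551e-03  2.06094494e-04]
 [ 2.27757196e-03 -9.99997217e-01 -6.15410633e-04]
 [ 2.04692356e-04  6.15878419e-04 -9.99999789e-01]]
```

View pics/w2.png

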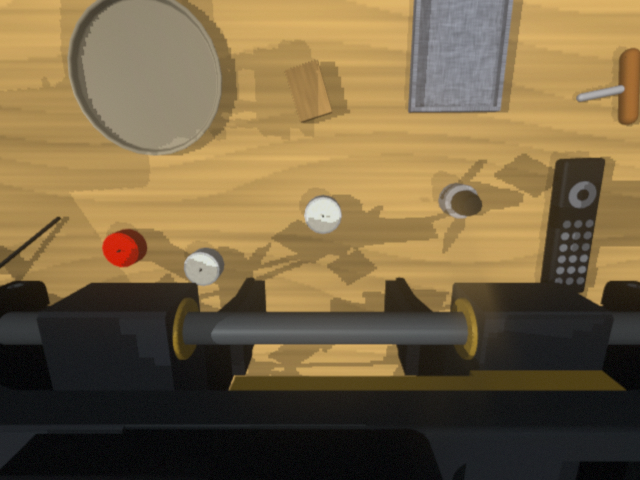

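w2: tealights (323,214) and (202,266), plate centre about (145,75), stopper_b head (460,200), caddy near corners (409,111), (501,111).

Run:
```python
from h import *
np.set_printoptions(precision=4,suppress=True)
for nm,pts in dict(w1=dict(tr1=(338,11,.012),tr2=(488,1,.012),tr3=(481,155,.012),tr4=(346,163,.012),sa=(385,267,.024),sb=(124,200,.024),rm1=(218,158,.02),rm2=(259,156,.02),rm3=(268,287,.02),rm4=(230,287,.02),c1=(56,110,.012),c2=(147,110,.012),c2f=(133,0,.012)),
 w2=dict(ta=(323,214,.02),tb=(202,265,.02),plate=(145,75,.01),sb=(460,200,.024),rm1=(556,158,.02),rm2=(605,158,.02),c1=(409,111,.012),c2=(501,111,.012),c2f=(512,0,.012),c1f=(416,0,.012))).items():
    s=load(nm)
    for k,(u,v,z) in pts.items(): print(nm,k,at('wrist',u,v,z,s))
```

```text
w1 tr1 [ 0.6349 -0.2332  0.012 ]
w1 tr2 [ 0.6436 -0.3729  0.012 ]
w1 tr3 [ 0.5047 -0.3835  0.012 ]
w1 tr4 [ 0.496  -0.2435  0.012 ]
w1 sa [ 0.3858 -0.2877  0.024 ]
w1 sb [ 0.4582 -0.0131  0.024 ]
w1 rm1 [ 0.5008 -0.1127  0.02  ]
w1 rm2 [ 0.5029 -0.1545  0.02  ]
w1 rm3 [ 0.3602 -0.1581  0.02  ]
w1 rm4 [ 0.36   -0.1153  0.02  ]
w1 c1 [0.5467 0.0486 0.012 ]
w1 c2 [ 0.5471 -0.0427  0.012 ]
w1 c2f [ 0.643  -0.0423  0.012 ]
w2 ta [0.4434 0.1393 0.02  ]
w2 tb [0.3861 0.2728 0.02  ]
w2 plate [0.5797 0.3149 0.01  ]
w2 sb [ 0.4592 -0.0031  0.024 ]
w2 rm1 [ 0.5018 -0.098   0.02  ]
w2 rm2 [ 0.5019 -0.1479  0.02  ]
w2 c1 [0.547 0.053 0.012]
w2 c2 [ 0.5473 -0.0396  0.012 ]
w2 c2f [ 0.6443 -0.0366  0.012 ]
w2 c1f [0.644  0.0529 0.012 ]
```

Call:
apply_moves(plan="0.14 0 0.6 0 0 0;0 0 0.7 0 0 0;0 0 0.7 0 0 0;0 0 0.7 0 0 0;0 0 0.5 0 0 0;0 0 0.3 0 0 0;0 0 0.2 0 0 0;0 0 0 0 0 0;0 0 0 0 0 0")

```text
time_s: 3.42
position: [0.4435, 0.1372, 0.0041]
tcp_rot: [[1.0, -0.002, -0.001], [-0.002, -1.0, -0.0], [-0.001, 0.0, -1.0]]
force: [-0.0, -0.4, 0.3]
opening: 0.691
grasp_force: 0.0
```

Call:
apply_moves(plan="0 0 0 0 0 0;0 0 0 0 0 0;0 0 0 0 0 0;0 0 0 0 0 0;0 0 0 0 0 0;0 0 0 0 0 0;0 0 0 0 0 0", gripper=-1)

```text
time_s: 4.0
position: [0.4434, 0.1389, 0.0047]
tcp_rot: [[1.0, 0.001, 0.0], [0.001, -1.0, 0.0], [0.0, -0.0, -1.0]]
force: [0.5, 0.7, -0.3]
opening: 0.243
grasp_force: 0.0
```

The opening passed 40 mm with no grip force, so I need to look.

```bash
python3 -c "
from h import *
a=capture('side'); b=capture('wrist')
A=cv2.resize(a[200:440,250:570],(640,480)); 
cv2.imwrite('pics/m1.png',cv2.resize(np.hstack([A,b]),(800,300))[:,:,::-1]); s=bot.read_state(); print(s['opening'],s['grasp_force'])"
```

```text
0.15362299374293814 0.0
```

View pics/m1.png

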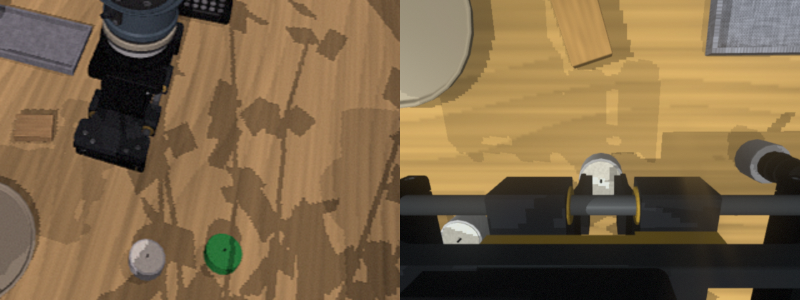

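```bash
python3 -c "
from h import *
s=shot('w3'); print(s['position'],s['opening']); im=cv2.imread('pics/w3.png')
cv2.imwrite('pics/m2.png',cv2.resize(im[200:380,200:440],(800,600),interpolation=cv2.INTER_CUBIC))
for v in (260,275,288,300): print(v,at('wrist',320,v,.02,s))"
```

```text
[0.44332502 0.13892033 0.00451991] 0.15362299374293814
260 [0.45813296 0.14048181 0.02      ]
275 [0.44949773 0.14049971 0.02      ]
288 [0.44184313 0.14051558 0.02      ]
300 [0.43463199 0.14053053 0.02      ]
```

View pics/m2.png

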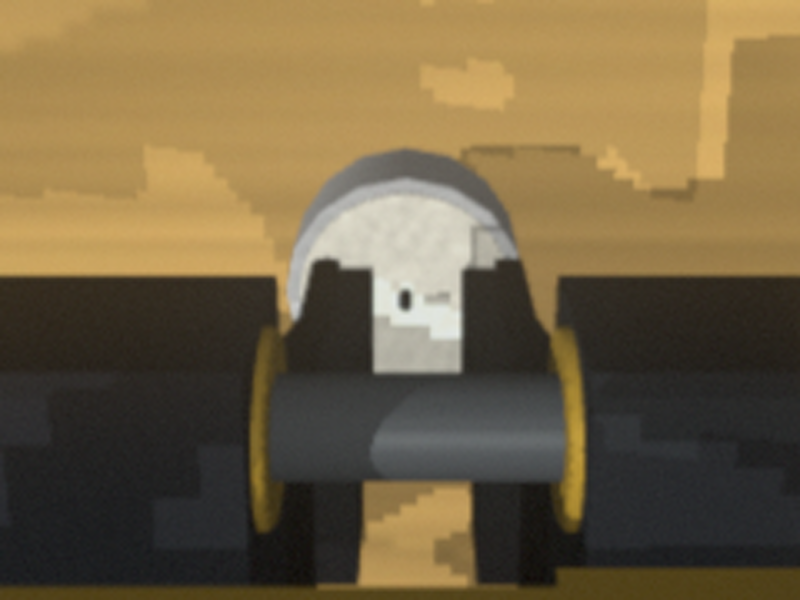

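The fingers closed above the tealight. From the gap width in pixels, the tips sit about 30 mm nearer the camera than the stated TCP, so the true tip height is about 35 mm. I'll reopen and descend in small steps, watching the force.

```bash
python3 -c "
from h import *
print(bot.hold_point_z,[a for a in dir(bot) if a[0]!='_'])"
```

```text
-0.0187 ['PlanningError', 'hand_in', 'hold_point_z', 'read_state']
```

Call:
apply_moves(plan="0 0 -0.2 0 0 0;0 0 0 0 0 0;0 0 0 0 0 0;0 0 0 0 0 0;0 0 0 0 0 0;0 0 0 0 0 0;0 0 0 0 0 0;0 0 0 0 0 0;0 0 0 0 0 0;0 0 0 0 0 0", gripper=0.38)

```text
time_s: 4.98
position: [0.4433, 0.1388, 0.0144]
tcp_rot: [[1.0, 0.001, -0.0], [0.001, -1.0, -0.0], [-0.0, 0.0, -1.0]]
force: [-0.0, -1.2, 0.5]
opening: 0.677
grasp_force: 0.0
```

Call:
apply_moves(plan="-0.02 0 0.1 0 0 0;0 0 0.1 0 0 0;0 0 0.1 0 0 0;0 0 0.1 0 0 0;0 0 0 0 0 0")

```text
time_s: 5.4
position: [0.4416, 0.1387, -0.0067]
tcp_rot: [[1.0, 0.001, -0.002], [0.001, -1.0, -0.0], [-0.002, 0.0, -1.0]]
force: [-0.2, 0.2, -0.1]
opening: 0.692
grasp_force: 0.0
```

```bash
python3 -c "
from h import *
s=shot('w4'); print(s['position'],s['opening'],s['force'])
m=camera_model('side');
for z in (0,-.03):
  p=m['rotation'].T@(s['position']+s['tcp_rot']@[0,0,z]-m['position']); f=240/np.tan(np.radians(m['vertical_fov']/2)); print(p[:2]/p[2]*f+[m['cx'],m['cy']])
im=cv2.imread('pics/w4.png'); a=capture('side')[:,:,::-1]
cv2.imwrite('pics/m3.png',np.hstack([cv2.resize(im[180:380,200:440],(400,333)),cv2.resize(a[200:367,250:450],(400,333))]))"
```

```text
[ 0.44157732  0.13873387 -0.00670096] 0.6918810630895172 [-0.24077493  0.211551   -0.07584041]
[351.28259923 318.35945689]
[352.29447857 308.86515952]
```

View pics/m3.png

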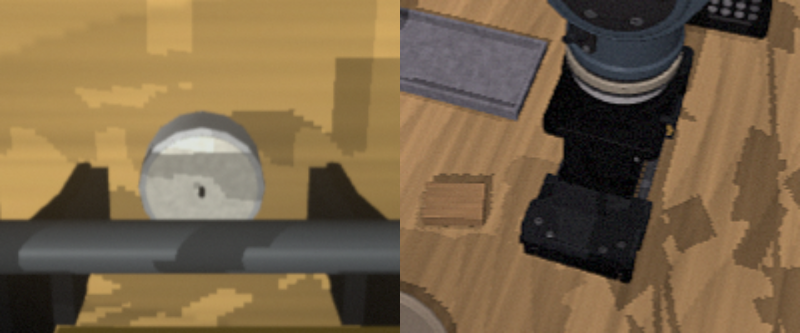

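Call:
apply_moves(plan="0 -0.04 0.1 0 0 0;0 0 0.1 0 0 0;0 0 0.1 0 0 0;0 0 0 0 0 0;0 0 0 0 0 0")

```text
time_s: 5.92
position: [0.442, 0.1408, -0.021]
tcp_rot: [[1.0, 0.001, -0.001], [0.001, -1.0, -0.0], [-0.001, 0.0, -1.0]]
force: [0.5, -0.2, -0.3]
opening: 0.688
grasp_force: 0.0
```

Call:
apply_moves(plan="0 0 0.04 0 0 0;0 0 0.04 0 0 0;0 0 0 0 0 0")

```text
time_s: 6.17
position: [0.4423, 0.1408, -0.0248]
tcp_rot: [[1.0, 0.001, -0.0], [0.001, -1.0, -0.0], [-0.0, 0.0, -1.0]]
force: [0.2, 0.5, -0.3]
opening: 0.692
grasp_force: 0.0
```

Call:
apply_moves(plan="0 0 0.03 0 0 0;0 0 0.03 0 0 0;0 0 0 0 0 0")

```text
time_s: 6.42
position: [0.4422, 0.1408, -0.0277]
tcp_rot: [[1.0, 0.001, -0.0], [0.001, -1.0, -0.0], [-0.0, 0.0, -1.0]]
force: [-0.1, 0.5, -0.0]
opening: 0.695
grasp_force: 0.0
```

Call:
apply_moves(plan="0 0 0 0 0 0;0 0 0 0 0 0;0 0 0 0 0 0;0 0 0 0 0 0;0 0 0 0 0 0;0 0 0 0 0 0;0 0 0 0 0 0", gripper=-1)

```text
time_s: 7.0
position: [0.4424, 0.1408, -0.0275]
tcp_rot: [[1.0, 0.001, 0.0], [0.001, -1.0, 0.0], [0.0, -0.0, -1.0]]
force: [-0.0, 0.2, 0.4]
opening: 0.454
grasp_force: 30.0
```

Gripped at 39.5 mm, 30 N. So the effective fingertip is about 30 mm behind the stated TCP. Next, carry it to the far slot of the plate, (0.610, 0.315).

Call:
apply_moves(plan="0 0 -0.4 0 0 0;0 0 -0.7 0 0 0;0.48 -0.5 0 0 0 0;0.48 -0.5 0 0 0 0;0.48 -0.5 0 0 0 0;0.48 -0.5 0 0 0 0;0.48 -0.5 0 0 0 0;0.48 -0.5 0 0 0 0;0.48 -0.48 0 0 0 0;0 0 0 0 0 0")

```text
time_s: 7.83
position: [0.6163, 0.32, 0.0282]
tcp_rot: [[1.0, 0.003, 0.01], [0.003, -1.0, 0.004], [0.01, -0.004, -1.0]]
force: [2.1, 0.4, -0.0]
opening: 0.444
grasp_force: 30.0
```

```bash
python3 -c "
from h import *
s=shot('w5'); print(s['position'],s['opening'],s['force'])
a=capture('side')[:,:,::-1]
cv2.imwrite('pics/m4.png',np.hstack([cv2.imread('pics/w5.png'),a])[:,::1]); im=cv2.imread('pics/m4.png'); cv2.imwrite('pics/m4.png',cv2.resize(im,(800,300),interpolation=cv2.INTER_AREA))"
```

```text
[0.61626972 0.31998462 0.02818153] 0.44369035685786534 [ 2.08632557  0.40495573 -0.0122888 ]
```

View pics/m4.png

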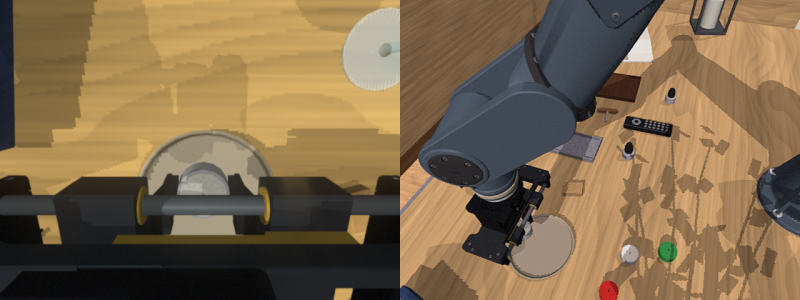

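Tealight held above the plate; the plate spans u 221–434 and its far rim is at v≈208 in the wrist picture.

```bash
python3 -c "
from h import *
s=load('w5')
print(at('wrist',327,208,.01,s),at('wrist',221,285,.01,s),at('wrist',434,285,.01,s),bot.read_state()['position'])"
```

```text
[0.65414874 0.3177521  0.01      ] [0.60294971 0.38716326 0.01      ] [0.60365839 0.24733167 0.01      ] [0.61012157 0.31566563 0.02683623]
```

Call:
apply_moves(plan="0 0 0 0 0 0;0 0 0.3 0 0 0;0 0 0.3 0 0 0;0 0 0.2 0 0 0;0 0 0.1 0 0 0;0 0 0 0 0 0")

```text
time_s: 8.43
position: [0.6081, 0.3138, -0.0198]
tcp_rot: [[1.0, 0.0, -0.005], [0.0, -1.0, -0.002], [-0.005, 0.002, -1.0]]
force: [-0.9, -0.0, -0.9]
opening: 0.455
grasp_force: 30.0
```

Call:
apply_moves(plan="0 0 0.03 0 0 0;0 0 0.03 0 0 0;0 0 0 0 0 0;0 0 0 0 0 0")

```text
time_s: 8.77
position: [0.6106, 0.3151, -0.02]
tcp_rot: [[1.0, 0.001, 0.001], [0.001, -1.0, 0.0], [0.001, -0.0, -1.0]]
force: [-0.3, -0.0, -0.0]
opening: 0.447
grasp_force: 30.0
```

Call:
apply_moves(plan="0 0 0.01 0 0 0;0 0 0 0 0 0;0 0 0 0 0 0;0 0 0 0 0 0;0 0 0 0 0 0", gripper=0.25)

```text
time_s: 9.18
position: [0.6103, 0.315, -0.0209]
tcp_rot: [[1.0, 0.001, 0.0], [0.001, -1.0, 0.0], [0.0, -0.0, -1.0]]
force: [-0.6, -0.1, 0.4]
opening: 0.612
grasp_force: 0.0
```

Call:
apply_moves(plan="0 0 -0.2 0 0 0;0 0 -0.5 0 0 0;0 0 -0.7 0 0 0;-0.5 0.1 -0.4 0 0 0;-0.75 0.1 0 0 0 0;-0.75 0.1 0 0 0 0;-0.75 0.1 0 0 0 0;-0.75 0.2 0 0 0 0;-0.75 0.2 0 0 0 0;-0.25 0 0 0 0 0")

```text
time_s: 10.02
position: [0.3767, 0.272, 0.0693]
tcp_rot: [[1.0, 0.002, -0.009], [0.002, -1.0, -0.004], [-0.009, 0.004, -1.0]]
force: [-0.4, -0.1, 0.2]
opening: 0.626
grasp_force: 0.0
```

Call:
apply_moves(plan="0 0 0 0 0 0;0 0 0 0 0 0", gripper=0.38)

```text
time_s: 10.18
position: [0.3861, 0.2753, 0.0699]
tcp_rot: [[1.0, 0.002, 0.003], [0.002, -1.0, 0.001], [0.003, -0.001, -1.0]]
force: [1.8, 0.1, 0.5]
opening: 0.671
grasp_force: 0.0
```

```bash
python3 -c "
from h import *
s=shot('w6'); print(s['position'],s['opening'],s['force'])"
```

```text
[0.386145   0.27533714 0.06989224] 0.6714378310456928 [1.8254895  0.12670468 0.4912503 ]
```

View pics/w6.png

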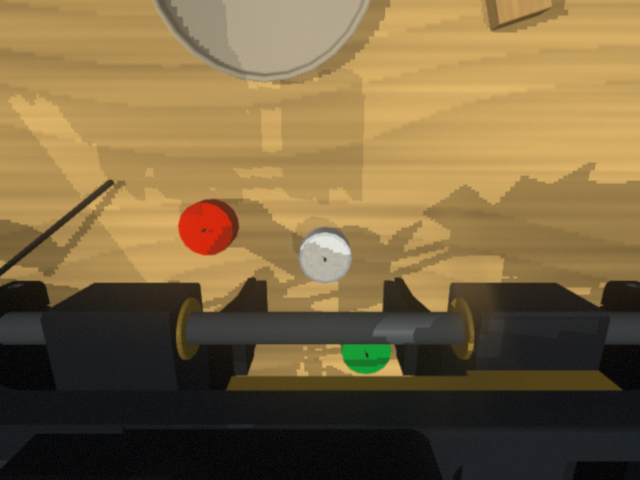

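tealight_b is at (325,257), between the red (208,227) and green (366,352) decoys.

```bash
python3 -c "
from h import *
s=load('w6')
for p in ((325,256),(366,349),(208,227)): print(at('wrist',*p,.02,s))
print(bot.read_state()['position'])"
```

```text
[0.38324325 0.2741281  0.02      ]
[0.30603137 0.24134528 0.02      ]
[0.40490028 0.35852549 0.02      ]
[0.38775176 0.2757038  0.06987468]
```

Call:
apply_moves(plan="-0.09 0.03 0.4 0 0 0;0 0 0.6 0 0 0;0 0 0.4 0 0 0;0 0 0.3 0 0 0;0 0 0.15 0 0 0;0 0 0.1 0 0 0;0 0 0 0 0 0;0 0 0 0 0 0")

```text
time_s: 10.9
position: [0.3819, 0.2736, -0.0283]
tcp_rot: [[1.0, 0.001, 0.001], [0.001, -1.0, 0.001], [0.001, -0.001, -1.0]]
force: [-0.0, 0.5, -0.5]
opening: 0.694
grasp_force: 0.0
```

Call:
apply_moves(plan="0 0 0 0 0 0;0 0 0 0 0 0;0 0 0 0 0 0;0 0 0 0 0 0;0 0 0 0 0 0;0 0 0 0 0 0", gripper=-1)

```text
time_s: 11.4
position: [0.3811, 0.2735, -0.028]
tcp_rot: [[1.0, 0.001, 0.001], [0.001, -1.0, 0.0], [0.001, -0.0, -1.0]]
force: [-0.1, -0.1, 5.6]
opening: 0.448
grasp_force: 30.0
```

Call:
apply_moves(plan="0 0 -0.4 0 0 0;0 0 -0.7 0 0 0;0.4 -0.14 0 0 0 0;0.6 -0.14 0 0 0 0;0.7 -0.14 0 0 0 0;0.7 -0.14 0 0 0 0;0.6 -0.14 0 0 0 0;0.32 -0.13 0 0 0 0;0 0 0 0 0 0;0 0 0 0 0 0")

```text
time_s: 12.23
position: [0.5463, 0.3146, 0.0259]
tcp_rot: [[1.0, 0.001, -0.001], [0.001, -1.0, -0.0], [-0.001, 0.0, -1.0]]
force: [-1.2, -0.2, 0.2]
opening: 0.449
grasp_force: 30.0
```

Call:
apply_moves(plan="0 0 0.3 0 0 0;0 0 0.3 0 0 0;0 0 0.2 0 0 0;0 0 0.1 0 0 0;0 0 0.06 0 0 0;0 0 0 0 0 0;0 0 0 0 0 0")

```text
time_s: 12.82
position: [0.5466, 0.315, -0.0212]
tcp_rot: [[1.0, 0.001, 0.0], [0.001, -1.0, 0.0], [0.0, -0.0, -1.0]]
force: [0.2, -0.0, 0.1]
opening: 0.449
grasp_force: 30.0
```

Call:
apply_moves(plan="0 0 0.04 0 0 0;0 0 0 0 0 0;0 0 0 0 0 0")

```text
time_s: 13.07
position: [0.5469, 0.315, -0.0231]
tcp_rot: [[1.0, 0.001, 0.001], [0.001, -1.0, 0.0], [0.001, -0.0, -1.0]]
force: [1.0, -0.2, -0.5]
opening: 0.452
grasp_force: 30.0
```

Call:
apply_moves(plan="0 0 0 0 0 0;0 0 0 0 0 0;0 0 0 0 0 0;0 0 0 0 0 0", gripper=0.25)

```text
time_s: 13.4
position: [0.5468, 0.3149, -0.0234]
tcp_rot: [[1.0, 0.001, 0.0], [0.001, -1.0, 0.0], [0.0, -0.0, -1.0]]
force: [0.5, -0.2, -0.7]
opening: 0.606
grasp_force: 0.0
```

Call:
apply_moves(plan="0 0 -0.2 0 0 0;0 0 -0.6 0 0 0;0 0 -0.7 0 0 0;-0.3 0.2 -0.7 0 0 0;-0.5 0.6 -0.1 0 0 0;-0.5 0.6 0 0 0 0;-0.3 0.7 0 0 0 0;-0.2 0.75 0 0 0 0;0 0.75 0 0 0 0;0 0.75 0 0 0 0")

```text
time_s: 14.23
position: [0.4559, 0.0962, 0.0925]
tcp_rot: [[1.0, 0.002, 0.001], [0.002, -1.0, -0.0], [0.001, 0.0, -1.0]]
force: [1.2, -0.1, 0.4]
opening: 0.627
grasp_force: 0.0
```

Call:
apply_moves(plan="0 0.7 0 0 0 0;0 0.7 0 0 0 0;0 0.5 0 0 0 0;0 0.2 0 0 0 0;0 0 0 0 0 0;0 0 0 0 0 0", gripper=0.38)

```text
time_s: 14.73
position: [0.4569, -0.0075, 0.0918]
tcp_rot: [[1.0, -0.001, 0.0], [-0.001, -1.0, 0.0], [0.0, -0.0, -1.0]]
force: [0.1, -0.4, -0.6]
opening: 0.688
grasp_force: 0.0
```

```bash
python3 -c "
from h import *
s=shot('w7'); print(s['position'],s['opening'],s['force'])
a=capture('side')[:,:,::-1]
im=np.hstack([cv2.imread('pics/w7.png'),a]); cv2.imwrite('pics/m5.png',cv2.resize(im,(800,300),interpolation=cv2.INTER_AREA))"
```

```text
[ 0.45694192 -0.00752656  0.09181376] 0.6876989028338065 [ 0.06874877 -0.3599494  -0.60498902]
```

View pics/m5.png

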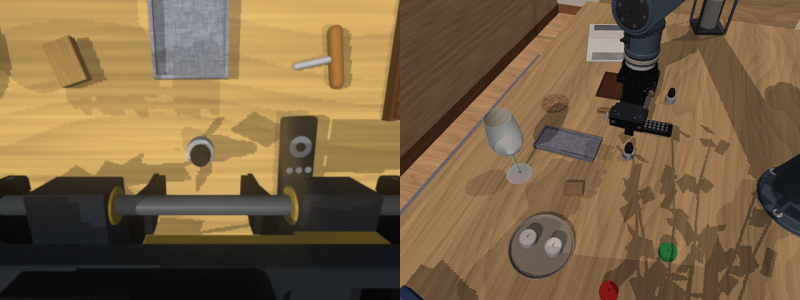

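Both tealights stand in the plate, clear of the rim. Stopper_b head is at about (320,238) in full pixels.

```bash
python3 -c "
from h import *
s=load('w7')
for z in (.024,): print(at('wrist',320.5,238,z,s), at('wrist',320,250,.052,s))
im=cv2.imread('pics/w7.png'); cv2.imwrite('pics/m6.png',cv2.resize(im[180:300,240:400],(800,600),interpolation=cv2.INTER_CUBIC))
print(bot.read_state()['position'])"
```

```text
[ 0.46308224 -0.00526519  0.024     ] [ 0.46142524 -0.00523469  0.052     ]
[ 0.45662167 -0.00639665  0.09160193]
```

View pics/m6.png

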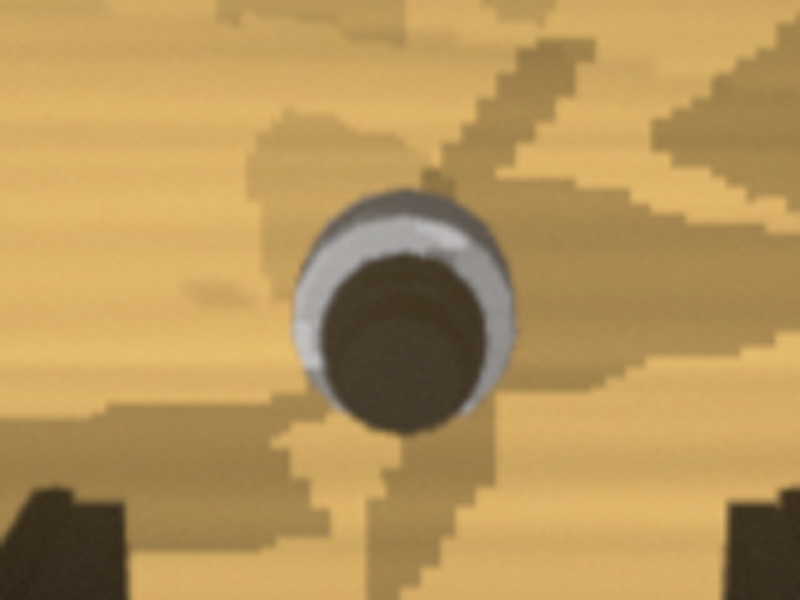

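Call:
apply_moves(plan="0.05 -0.03 0.4 0 0 0;0 0 0.6 0 0 0;0 0 0.4 0 0 0;0 0 0.2 0 0 0;0 0 0.1 0 0 0;0 0 0.1 0 0 0;0 0 0.1 0 0 0;0 0 0.1 0 0 0;0 0 0 0 0 0")

```text
time_s: 15.58
position: [0.4594, -0.0059, -0.0088]
tcp_rot: [[1.0, 0.001, -0.0], [0.001, -1.0, 0.0], [-0.0, -0.0, -1.0]]
force: [-0.4, 0.2, 0.1]
opening: 0.689
grasp_force: 0.0
```

Call:
apply_moves(plan="0 0 0.06 0 0 0;0 0 0.06 0 0 0;0 0 0.05 0 0 0;0 0 0 0 0 0")

```text
time_s: 15.92
position: [0.4593, -0.0062, -0.0173]
tcp_rot: [[1.0, 0.001, -0.0], [0.001, -1.0, 0.0], [-0.0, -0.0, -1.0]]
force: [1.1, 0.1, -0.6]
opening: 0.689
grasp_force: 0.0
```

Call:
apply_moves(plan="0 0 0 0 0 0;0 0 0 0 0 0;0 0 0 0 0 0;0 0 0 0 0 0;0 0 0 0 0 0;0 0 0 0 0 0", gripper=-1)

```text
time_s: 16.42
position: [0.4595, -0.0061, -0.017]
tcp_rot: [[1.0, 0.001, 0.0], [0.001, -1.0, 0.0], [0.0, -0.0, -1.0]]
force: [-0.9, 0.2, 0.9]
opening: 0.401
grasp_force: 30.0
```

Call:
apply_moves(plan="0 0 -0.4 0 0 0;0 0 -0.7 0 0 0;0.3 0.4 -0.1 0 0 0;0.35 0.7 0 0 0 0;0.35 0.7 0 0 0 0;0.35 0.7 0 0 0 0;0.35 0.7 0 0 0 0;0.35 0.7 0 0 0 0;0.35 0.7 0 0 0 0;0.25 0.7 0 0 0 0")

```text
time_s: 17.25
position: [0.5932, -0.2729, 0.0428]
tcp_rot: [[1.0, 0.001, 0.001], [0.001, -1.0, -0.0], [0.001, 0.0, -1.0]]
force: [1.5, -0.6, -1.3]
opening: 0.399
grasp_force: 30.0
```

Call:
apply_moves(plan="0.2 0.5 0 0 0 0;0 0.2 0 0 0 0;0 0 0 0 0 0;0 0 0 0 0 0")

```text
time_s: 17.58
position: [0.6006, -0.3049, 0.0421]
tcp_rot: [[1.0, -0.0, -0.003], [-0.0, -1.0, 0.003], [-0.003, -0.003, -1.0]]
force: [0.0, 1.6, -2.0]
opening: 0.398
grasp_force: 30.0
```

```bash
python3 -c "
from h import *
s=shot('w8'); print(s['position'],s['opening'],s['force'])"
```

```text
[ 0.60060577 -0.30486432  0.04207804] 0.39835846710977885 [ 0.04151795  1.58966183 -1.95564607]
```

View pics/w8.png

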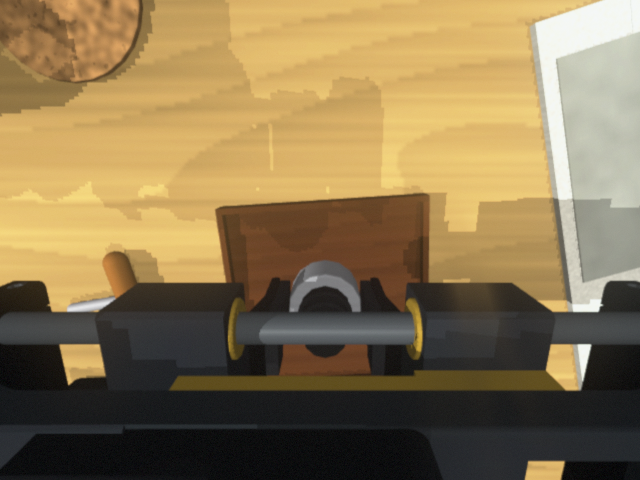

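Stopper held upright over the tray; far corners at (217,208), (428,194), centred on the grip.

```bash
python3 -c "
from h import *
s=load('w8')
print(at('wrist',217,208,.012,s),at('wrist',428,194,.012,s),bot.read_state()['position'])"
```

```text
[ 0.63631139 -0.23548793  0.012     ] [ 0.64551631 -0.37243502  0.012     ] [ 0.60051841 -0.30382441  0.04215005]
```

Call:
apply_moves(plan="0 0 0.3 0 0 0;0 0 0.3 0 0 0;0 0 0.2 0 0 0;0 0 0.1 0 0 0;0 0 0.1 0 0 0;0 0 0.04 0 0 0;0 0 0 0 0 0;0 0 0 0 0 0")

```text
time_s: 18.3
position: [0.6025, -0.3061, -0.0086]
tcp_rot: [[1.0, 0.001, 0.001], [0.001, -1.0, -0.0], [0.001, 0.0, -1.0]]
force: [-0.5, -0.1, 0.0]
opening: 0.401
grasp_force: 30.0
```

Call:
apply_moves(plan="0 0 0.03 0 0 0;0 0 0.03 0 0 0;0 0 0.02 0 0 0;0 0 0 0 0 0;0 0 0 0 0 0")

```text
time_s: 18.72
position: [0.6024, -0.3063, -0.0128]
tcp_rot: [[1.0, 0.001, 0.0], [0.001, -1.0, -0.0], [0.0, 0.0, -1.0]]
force: [-0.2, -0.0, -0.5]
opening: 0.403
grasp_force: 30.0
```

Call:
apply_moves(plan="0 0 0 0 0 0;0 0 0 0 0 0;0 0 0 0 0 0;0 0 0 0 0 0;0 0 0 0 0 0", gripper=0.2)

```text
time_s: 19.13
position: [0.6022, -0.306, -0.013]
tcp_rot: [[1.0, 0.001, -0.0], [0.001, -1.0, -0.0], [-0.0, 0.0, -1.0]]
force: [0.2, -0.3, 0.0]
opening: 0.586
grasp_force: 0.0
```

Call:
apply_moves(plan="0 0 -0.2 0 0 0;0 0 -0.6 0 0 0;0 0 -0.7 0 0 0;-0.3 0 -0.6 0 0 0;-0.6 -0.05 0 0 0 0;-0.7 -0.05 0 0 0 0;-0.7 -0.1 0 0 0 0;-0.7 -0.1 0 0 0 0;-0.7 -0.1 0 0 0 0;-0.6 0 0 0 0 0")

```text
time_s: 19.97
position: [0.3848, -0.2845, 0.0927]
tcp_rot: [[1.0, 0.002, -0.001], [0.002, -1.0, 0.001], [-0.001, -0.001, -1.0]]
force: [-0.8, 0.0, 0.3]
opening: 0.604
grasp_force: 0.0
```

Call:
apply_moves(plan="0 0 0 0 0 0;0 0 0 0 0 0;0 0 0 0 0 0", gripper=0.38)

```text
time_s: 20.22
position: [0.3884, -0.2875, 0.0928]
tcp_rot: [[1.0, 0.0, 0.002], [0.0, -1.0, -0.002], [0.002, 0.002, -1.0]]
force: [0.4, 0.1, 0.3]
opening: 0.674
grasp_force: 0.0
```

```bash
python3 -c "
from h import *
s=shot('w9'); print(s['position'],s['opening'],s['force'])
im=cv2.imread('pics/w9.png'); cv2.imwrite('pics/m7.png',im[0:300])"
```

```text
[ 0.38835594 -0.28751249  0.09283837] 0.6741989611569608 [0.4434711  0.08216114 0.33323247]
```

View pics/m7.png

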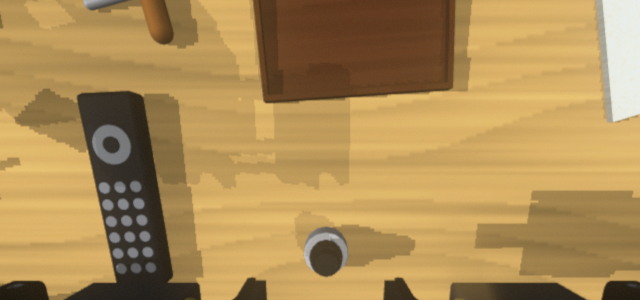

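stopper_a head (326,253); remote top corners (78,95), (140,93), (172,277).

```bash
python3 -c "
from h import *
s=load('w9')
print(at('wrist',326,253,.024,s)); 
for p in ((80,96),(139,93),(172,278),(114,284)): print(at('wrist',*p,.02,s))
print(bot.read_state()['position'])"
```

```text
[ 0.38212952 -0.28974524  0.024     ]
[ 0.49797016 -0.11375806  0.02      ]
[ 0.50000197 -0.15614454  0.02      ]
[ 0.35961162 -0.16361934  0.02      ]
[ 0.35438037 -0.11535299  0.02      ]
[ 0.38876871 -0.28751043  0.09265132]
```

Call:
apply_moves(plan="-0.1 0.02 0.4 0 0 0;0 0 0.6 0 0 0;0 0 0.4 0 0 0;0 0 0.3 0 0 0;0 0 0.2 0 0 0;0 0 0.1 0 0 0;0 0 0.1 0 0 0;0 0 0.1 0 0 0;0 0 0 0 0 0;0 0 0 0 0 0")

```text
time_s: 21.1
position: [0.3825, -0.2875, -0.0178]
tcp_rot: [[1.0, 0.001, 0.0], [0.001, -1.0, -0.001], [0.0, 0.001, -1.0]]
force: [-0.6, -0.6, -0.5]
opening: 0.685
grasp_force: 0.0
```

Call:
apply_moves(plan="0 0 0 0 0 0;0 0 0 0 0 0;0 0 0 0 0 0;0 0 0 0 0 0;0 0 0 0 0 0;0 0 0 0 0 0", gripper=-1)

```text
time_s: 21.6
position: [0.3823, -0.2875, -0.0178]
tcp_rot: [[1.0, 0.001, 0.0], [0.001, -1.0, -0.001], [0.0, 0.001, -1.0]]
force: [-0.5, -0.1, 1.9]
opening: 0.403
grasp_force: 30.0
```

Call:
apply_moves(plan="0 0 -0.4 0 0 0;0 0 -0.7 0 0 0;0.4 0.1 -0.1 0 0 0;0.6 0.1 0 0 0 0;0.7 0.1 0 0 0 0;0.7 0.1 0 0 0 0;0.5 0.05 0 0 0 0;0.2 0 0 0 0 0;0 0 0 0 0 0;0 0 0 0 0 0")

```text
time_s: 22.43
position: [0.5357, -0.3084, 0.0412]
tcp_rot: [[1.0, 0.002, -0.003], [0.002, -1.0, 0.002], [-0.003, -0.002, -1.0]]
force: [-0.9, 0.2, -0.4]
opening: 0.401
grasp_force: 30.0
```

Call:
apply_moves(plan="0 0 0.3 0 0 0;0 0 0.3 0 0 0;0 0 0.2 0 0 0;0 0 0.1 0 0 0;0 0 0.1 0 0 0;0 0 0.06 0 0 0;0 0 0.04 0 0 0;0 0 0 0 0 0;0 0 0 0 0 0")

```text
time_s: 23.18
position: [0.5374, -0.3098, -0.0127]
tcp_rot: [[1.0, 0.001, 0.0], [0.001, -1.0, -0.0], [0.0, 0.0, -1.0]]
force: [-0.3, -0.5, -0.6]
opening: 0.403
grasp_force: 30.0
```

Call:
apply_moves(plan="0 0 0.02 0 0 0;0 0 0 0 0 0;0 0 0 0 0 0;0 0 0 0 0 0;0 0 0 0 0 0;0 0 0 0 0 0", gripper=0.2)

```text
time_s: 23.68
position: [0.5373, -0.3097, -0.0139]
tcp_rot: [[1.0, 0.001, 0.0], [0.001, -1.0, -0.0], [0.0, 0.0, -1.0]]
force: [-0.1, -0.9, -0.5]
opening: 0.594
grasp_force: 0.0
```

Call:
apply_moves(plan="0 0 -0.2 0 0 0;0 0 -0.6 0 0 0;0 0 -0.7 0 0 0;-0.4 -0.2 -0.6 0 0 0;-0.5 -0.6 -0.2 0 0 0;-0.5 -0.6 -0.2 0 0 0;-0.5 -0.6 -0.2 0 0 0;-0.5 -0.6 -0.2 0 0 0;-0.5 -0.6 -0.2 0 0 0;-0.35 -0.3 0 0 0 0")

```text
time_s: 24.52
position: [0.3716, -0.1313, 0.1426]
tcp_rot: [[1.0, 0.002, -0.0], [0.002, -1.0, 0.001], [-0.0, -0.001, -1.0]]
force: [-1.1, 0.6, 0.5]
opening: 0.599
grasp_force: 0.0
```

Call:
apply_moves(plan="0 0 0 0 0 0;0 0 0 0 0 0;0 0 0 0 0 0", gripper=0.38)

```text
time_s: 24.77
position: [0.376, -0.1358, 0.1417]
tcp_rot: [[1.0, 0.001, 0.003], [0.001, -1.0, -0.002], [0.003, 0.002, -1.0]]
force: [0.6, -0.1, 0.7]
opening: 0.676
grasp_force: 0.0
```

```bash
python3 -c "
from h import *
s=shot('w10'); print(s['position'],s['opening'],s['force'])"
```

```text
[ 0.3759767  -0.13583803  0.1417364 ] 0.6759026400145354 [ 0.55428902 -0.10359973  0.73480061]
```

View pics/w10.png

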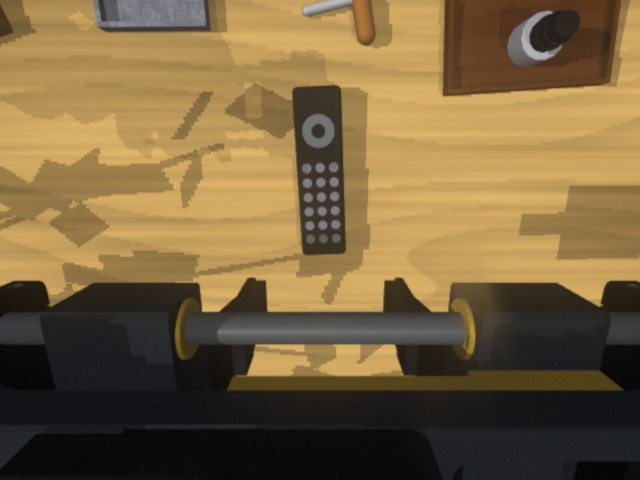

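Picture count: that was the 15th view, one over the limit of 14. I view no more from here and use numeric checks only. The remote's top corners are (293,88), (341,86), (345,252), (303,254).

Run:
```python
from h import *
np.set_printoptions(precision=4,suppress=True)
s=load('w10')
P=[at('wrist',*p,.02,s)[:2] for p in ((294,88),(341,86),(345,252),(302,254))]
P=np.array(P); print(P,P.mean(0)); d=(P[0]+P[1]-P[2]-P[3])/2; print(np.hypot(*d),np.degrees(np.arctan2(d[1],d[0])))
ring=at('wrist',318,131,.02,s); row=at('wrist',323,239,.02,s); e=(ring-row)[:2]; print(ring,row,np.degrees(np.arctan2(e[1],e[0])))
for p in ((97,26),(209,29)): print('caddy near',at('wrist',*p,.012,s))
print(bot.read_state()['position'])
```

```text
[[ 0.499  -0.1111]
 [ 0.5006 -0.1507]
 [ 0.3552 -0.1565]
 [ 0.3532 -0.1156]] [ 0.427  -0.1335]
0.14570829002945673 2.005240982348234
[ 0.4646 -0.1312  0.02  ] [ 0.3679 -0.1356  0.02  ] 2.5695394690151723
caddy near [0.5473 0.0513 0.012 ]
caddy near [ 0.5453 -0.0411  0.012 ]
[ 0.3762 -0.1361  0.1415]
```

Call:
apply_moves(plan="0.5 -0.05 0.3 0 0 0;0.52 0 0.5 0 0 0;0 0 0.6 0 0 -0.0064;0 0 0.6 0 0 0;0 0 0.5 0 0 0;0 0 0.4 0 0 0;0 0 0.2 0 0 0;0 0 0.1 0 0 0;0 0 0.05 0 0 0;0 0 0 0 0 0")

```text
time_s: 25.65
position: [0.4262, -0.1328, -0.0221]
tcp_rot: [[0.999, 0.041, 0.0], [0.041, -0.999, -0.0], [0.0, 0.0, -1.0]]
force: [-0.1, 1.2, -0.5]
opening: 0.692
grasp_force: 0.0
```

Call:
apply_moves(plan="0 0 0 0 0 0;0 0 0 0 0 0;0 0 0 0 0 0;0 0 0 0 0 0;0 0 0 0 0 0;0 0 0 0 0 0", gripper=-1)

```text
time_s: 26.15
position: [0.426, -0.1324, -0.0209]
tcp_rot: [[0.999, 0.041, 0.001], [0.041, -0.999, -0.001], [0.001, 0.001, -1.0]]
force: [-1.2, 0.6, 7.0]
opening: 0.476
grasp_force: 30.0
```

Call:
apply_moves(plan="0 0 -0.3 0 0 0.0064;0 0 -0.7 0 0 0;0.3 -0.2 -0.2 0 0 0;0.6 -0.4 0 0 0 0;0.65 -0.42 0 0 0 0;0.65 -0.42 0 0 0 0;0.65 -0.42 0 0 0 0;0.65 -0.42 0 0 0 0;0.5 -0.3 0 0 0 0;0.28 -0.19 0 0 0 0")

```text
time_s: 26.98
position: [0.6428, 0.0087, 0.0385]
tcp_rot: [[1.0, 0.003, 0.003], [0.003, -1.0, 0.0], [0.003, -0.0, -1.0]]
force: [-0.4, -1.3, -1.1]
opening: 0.473
grasp_force: 30.0
```

Call:
apply_moves(plan="0 0 0 0 0 0;0 0 0 0 0 0;0 0 0 0 0 0")

```text
time_s: 27.23
position: [0.6374, 0.0064, 0.0377]
tcp_rot: [[1.0, 0.001, -0.003], [0.001, -1.0, 0.0], [-0.003, -0.0, -1.0]]
force: [-0.1, -0.2, -1.2]
opening: 0.477
grasp_force: 30.0
```

Call:
apply_moves(plan="0.04 0 0.3 0 0 0;0 0 0.3 0 0 0;0 0 0.2 0 0 0;0 0 0.1 0 0 0;0 0 0.06 0 0 0;0 0 0.04 0 0 0;0 0 0 0 0 0;0 0 0 0 0 0")

```text
time_s: 27.9
position: [0.6418, 0.0063, -0.0112]
tcp_rot: [[1.0, 0.001, 0.001], [0.001, -1.0, -0.0], [0.001, 0.0, -1.0]]
force: [-0.4, 0.3, -1.5]
opening: 0.477
grasp_force: 30.0
```

Call:
apply_moves(plan="0 0 0.03 0 0 0;0 0 0.03 0 0 0;0 0 0 0 0 0;0 0 0 0 0 0")

```text
time_s: 28.23
position: [0.6414, 0.0065, -0.0144]
tcp_rot: [[1.0, 0.001, 0.0], [0.001, -1.0, -0.0], [0.0, 0.0, -1.0]]
force: [-0.4, -0.1, -1.5]
opening: 0.476
grasp_force: 30.0
```

Call:
apply_moves(plan="0 0 0.03 0 0 0;0 0 0.02 0 0 0;0 0 0 0 0 0;0 0 0 0 0 0")

```text
time_s: 28.57
position: [0.6416, 0.0065, -0.0168]
tcp_rot: [[1.0, 0.001, 0.0], [0.001, -1.0, -0.0], [0.0, 0.0, -1.0]]
force: [0.1, 0.4, 0.4]
opening: 0.475
grasp_force: 30.0
```

Call:
apply_moves(plan="0 0 0 0 0 0;0 0 0 0 0 0;0 0 0 0 0 0;0 0 0 0 0 0", gripper=0.13)

```text
time_s: 28.9
position: [0.6415, 0.0064, -0.0171]
tcp_rot: [[1.0, 0.001, 0.0], [0.001, -1.0, -0.0], [0.0, 0.0, -1.0]]
force: [0.2, -0.4, -0.2]
opening: 0.561
grasp_force: 0.0
```

Call:
apply_moves(plan="0 0 -0.1 0 0 0;0 0 -0.3 0 0 0;0 0 -0.6 0 0 0;0 0 -0.7 0 0 0;-0.5 0 -0.5 0 0 0;-0.7 0 -0.3 0 0 0;-0.7 0 -0.3 0 0 0;-0.7 0 -0.3 0 0 0;-0.7 0 0 0 0 0;-0.4 0 0 0 0 0")

```text
time_s: 29.73
position: [0.4522, 0.007, 0.139]
tcp_rot: [[1.0, 0.001, -0.002], [0.001, -1.0, 0.0], [-0.002, -0.0, -1.0]]
force: [-0.3, 0.1, -0.6]
opening: 0.565
grasp_force: 0.0
```

Call:
apply_moves(plan="0 0 0 0 0 0;0 0 0 0 0 0;0 0 0 0 0 0", gripper=0.38)

```text
time_s: 29.98
position: [0.4584, 0.0059, 0.1386]
tcp_rot: [[1.0, 0.001, 0.003], [0.001, -1.0, -0.001], [0.003, 0.001, -1.0]]
force: [1.3, -0.6, 0.9]
opening: 0.665
grasp_force: 0.0
```

Numeric check without viewing: fit the remote's dark blob, find the stopper heads in the tray, and compare the glass region with the first picture.

Run:
```python
from h import *
np.set_printoptions(precision=3,suppress=True)
s=shot('w11'); im=cv2.imread('pics/w11.png')
sc=capture('scene')[:,:,::-1]; sd=capture('side')[:,:,::-1]
def warp(img,n,c,hx,hy,z,st=None):  # top-down patch, 1 px/mm
    w=[(c[0]+a*hx,c[1]+b*hy) for a,b in((1,1),(1,-1),(-1,-1),(-1,1))]
    m=camera_model(n); f=240/np.tan(np.radians(m['vertical_fov']/2))
    if n=='wrist':
        T=np.eye(4);T[:3,:3]=st['tcp_rot'];T[:3,3]=st['position'];T=T@m['hand_eye'];R,p=T[:3,:3],T[:3,3]
    else: R,p=m['rotation'],m['position']
    uv=[]
    for x,y in w:
        q=R.T@(np.array([x,y,z])-p); uv.append(q[:2]/q[2]*f+[m['cx'],m['cy']])
    W,H=int(2000*hy),int(2000*hx)
    return cv2.warpPerspective(img,cv2.getPerspectiveTransform(np.float32(uv),np.float32([(0,0),(W,0),(W,H),(0,H)])),(W,H))
def blobs(mask,c,hx,hy,mina):
    n,l,st,ce=cv2.connectedComponentsWithStats(mask.astype(np.uint8))
    for i in range(1,n):
        if st[i,4]>mina:
            r=cv2.minAreaRect(np.argwhere(l==i)[:,::-1].astype(np.float32))
            print('  xy',c[0]+hx-r[0][1]/1000,c[1]+hy-r[0][0]/1000,'size mm',np.round(r[1]),'ang',round(r[2],1),'area',st[i,4])
for n,img,st in(('wrist',im,s),('side',sd,None),('scene',sc,None)):
    c=(.641,.006); p=warp(img,n,c,.11,.06,.024,st).max(2); print(n,'remote'); blobs(p<75,c,.11,.06,1500)
for n,img in(('side',sd),('scene',sc)):
    c=(.570,-.308); p=warp(img,n,c,.08,.08,.028); sp=p.max(2).astype(int)-p.min(2)
    print(n,'heads'); blobs((p.min(2)>75)&(sp<40),c,.08,.08,150); print(n,'plugs'); blobs(p.max(2)<38,c,.08,.08,150)
    c=(.579,.315); p=warp(img,n,c,.075,.075,.024); print(n,'tealights'); blobs((p.min(2)>150),c,.075,.075,300)
a=cv2.imread('pics/scene0.png'); b=cv2.imread('pics/side0.png')
print('glass diff',np.abs(a[190:295,412:465].astype(int)-sc[190:295,412:465]).mean(),np.abs(b[170:298,130:215].astype(int)-sd[170:298,130:215]).mean())
```

```text
wrist remote
  xy 0.6585000152587891 0.006499992370605473 size mm [185. 119.] ang 90.0 area 15241
side remote
  xy 0.6449584197998047 0.020162662506103518 size mm [167.  89.] ang 88.9 area 9427
scene remote
  xy 0.6485 0.0020000000000000018 size mm [163.  52.] ang 90.0 area 6078
side heads
  xy 0.5956966934204101 -0.2852006912231445 size mm [35. 55.] ang 78.3 area 1178
side plugs
  xy 0.6051293869018554 -0.3228314971923828 size mm [53. 36.] ang 11.0 area 1327
  xy 0.537500015258789 -0.30749998474121093 size mm [159.  93.] ang -0.0 area 13071
side tealights
scene heads
  xy 0.6132341423034667 -0.30790731048583986 size mm [37. 47.] ang 12.1 area 1136
  xy 0.5504549713134764 -0.31106120300292966 size mm [37. 49.] ang 9.8 area 1154
scene plugs
  xy 0.587 -0.3025 size mm [20. 40.] ang 12.5 area 680
  xy 0.5224109649658202 -0.30590411376953125 size mm [21. 41.] ang 20.6 area 692
scene tealights
  xy 0.6295 0.2565 size mm [43. 31.] ang 90.0 area 903
glass diff 5.9916142557651995 3.8942095588235293
```

```bash
python3 -c "
from rig import bot
print(bot.hand_in())"
```

```text
the job is handed in; nothing more can be done
None
```

I placed both tealights, both stoppers and the remote in their dishes in the order asked and handed in at about 30 s; I saw the tealights in place, but checked the stoppers, remote and glass only by image measurements at the end, and I broke one limit by viewing 15 pictures instead of 14.

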